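Switch off the blue-light viewer and tip its counterweighted cover open

ROBOT

A 6-joint arm with a two-finger parallel gripper is mounted at the origin on a cart in front of the work surface, level with it; the furniture and walls round the work are solid. World frame = base frame: x ahead of the robot, y to its left, z up, the work surface at z = 0. Lengths are in m, angles in rad, forces in N, time in s.
With the tool pointing down it reaches from about 0.375 to 0.75 m from the base axis. Payload 9 kg.
Tool frame: the origin (TCP) lies on the centre line of the jaws, within the pads' length; the fingertips stand 22 mm ahead of it and the grasp point (between the pads) lies 3 mm ahead of it; z points along the fingers, y is the line along which they close (so a half turn about z gives the same grasp; the last joint's range is limited). The gripper opens to 85 mm and grips with 20 to 120 N. Pads are 22 mm wide; open, the fingers measure 114 mm over their backs; the gripper's body (76 mm by 85 mm) begins 54 mm behind the grasp point. The pads swing forward as they close: fully open they stand 13 mm farther back than shut.
Start: joints at [-1.355, 0.104, 0.097, 1.564, 0, 1.353], TCP at [0.252, -0.544, 0.217] pointing down, gripper open.
Joint ranges: [-2.99, 2.99], [-0.84, 1.86], [-1.1, 1.16], [-1.84, 2.11], [-1.51, 1.56], [-3.14, 3.14]. Speed limits (rad/s): [2.22, 2.22, 2.57, 3.14, 3.14, 3.14].

INTERFACE

Orientations are given as [roll, pitch, yaw] about the fixed x, y, z axes, in that order (R = Rz(yaw) Ry(pitch) Rx(roll)).
In Python, from bench import status, imaging, manip gives the robot as it stands. The module is installed in compiled form; this text tells all that it offers.
- The arm moves only by the tool play_rows, never from a script. Its argument "commands" is a list of rows, each a list of 3 entries, a list of its own where there are three numbers: the opening, from 0 (shut) to 1 (fully open), then the shift along the tool's x, y, z in m, then the turn, a rotation vector about the tool's x, y, z in degrees. In form: [[jaw, [dx, dy, dz], [wx, wy, wz]], ...]. A call has 1 to 20 rows; each row shifts and turns the commanded pose from where the row before left it, along the tool's axes as they then stand; what a row does not reach is not made up. A row lasts 1/12 s, in which the tool goes at most 41.7 mm and 7.16 degrees, less where a joint would pass 70% of its speed; a pose out of reach is approached as far as the arm can. A call with a gripper value outside its range is refused whole. The fingers move at their own pace and stop on an object; "newtons" is the grip in N (left out, the last holds). Time passes only in rows, so rows that do not move let the fingers close. It gives the time, the measured TCP pose, the force, the opening and the grip force at its end, in the units of the state.
- status.read_state(): the state, without advancing time (a new reading comes with each control period).
- imaging.snapshot(name): name is "scene" or "side" or "wrist"; returns the picture (480x640x3 uint8, blue, green, red); there is no depth.
- imaging.camera_info(name): a dict with "fovy" (degrees; the focal length in pixels is half the picture's height over the tangent of half this angle, whatever the lens; pixels are square), "cx", "cy" (the principal point, pixels), "R" (3x3) and "t" (3): a world point X has camera coordinates R X + t. Camera axes: x right, y down, z forward; pixel columns grow to the right and rows downward; lengths in m; the calibration is good to about 2 mm. A picture is of the moment at which its call begins: read the wrist's pose just before it. camera_info takes no time and is no camera call; for the wrist camera it gives the pose at the moment of the call.
- manip.job_done(): hands the job in; it is judged then, once.
The state is a dict: "t": time; "q": joint angles; "joint_velocities": joint speeds; "effort": joint torques, N m; "position": TCP position; "tcp_rot": TCP orientation; "force": force on the tool from outside, world axes, zero at the start; "moment": the same for the moment, N m; "width": finger opening in m; "gripper_force": force on a finger pad.
Only numpy, scipy, OpenCV 4.12 (cv2) and the standard library are available. Lean on these libraries where they do the work, as an engineer would, in place of code of your own. Each camera call takes 0.05 s, during which the arm holds its last target. There are 200 camera calls.

TASK

The plates on the blue-light viewer are screened and are to be picked next. Using the fingers only, press the lamp rocker to off while the amber cover is still down, as the cover shields the eyes; then push the cover up (the black lip along its front is there for the fingertips), steadily and without flinging it, past its balance point so that it tips back against its stop and stays open by itself. Grasp and lift nothing (do not take the lip between the fingers), and leave the viewer, the dishes on its glass and everything else on the bench where they are.

Things in the scene. Friction and masses are not known exactly. Their poses are not given: they have to be found in the camera images.
- viewer: Blue-light viewer: white housing 190 x 290 mm on rubber feet, top 68 mm up, 4.5 kg, standing loose on the bench. Origin under its centre; z up, its front faces -x, y to its left (rear at x=+0.09). Blue glass (top z=0.0705) under the amber cover on its right part; 80 mm wide control strip with the lamp rocker on its left (+y) part.
- cover (a joint): Amber clear cover, 165 (x) x 200 (y) x 52 mm high, hinged at the viewer's rear. 0 = shut, 1.75 = tipped back on its stop, grows as the front rises. 0.55 kg; a 0.75 kg (+-15 %) steel bar behind the hinge balances it between 0.7 and 1.05 rad: below that it falls shut, above it tips back by itself, slowed by a damper. 0.18 to 0.28 N m starts it; +0.08 N m at 0.5 rad/s.
- cover_hinge (a point): Middle of the cover's hinge axis, 75 mm above the bench; the axis is parallel to the viewer's y axis. Shut, the groove lies 200 mm in front of it and 47 mm above it.
- cover_groove (a point): Middle of the groove at the top of the cover's front where the lip springs from it; 122 mm above the bench when shut. Below it the cover's front wall drops straight down (47 mm), above it the lip leans out towards the front, 30 degrees from upright. A fingertip that points down and about 30 degrees forward sits in this groove, under the lip, and carries it up round the hinge. It moves with the cover.
- lip_mid (a point): Centre of the black lip, a plate 36 mm long, 160 mm wide (y), 6 mm thick, rising from the cover's front top edge and leaning out 30 degrees from upright; top edge 157 mm above the bench when shut. Its x axis points from the outer edge down to the cover, y along the lip (parallel to the viewer's y), z is square to the plate, to its upper side. Moves with the cover.
- lamp_rocker (a joint): Black rocker switch of the lamp, 38 (viewer x) x 26 mm, on the control strip. 0 = on, as found (end nearest the viewer's front down, marked by a white bar); 0.36 = off (rear end, marked by a white ring, pressed fully down). Stays where it is put; about 3 N at the rear end turns it.
- rocker_off_end (a point): Top of the rocker's rear (off) end, 13 mm behind its pivot; about 81 mm above the bench while on, and 4.7 mm lower when off. Surround round the rocker: 70.5 mm above the bench. It is 45 mm to the left of the cover's side (cover 125 mm high at the most, lip 157 mm).
- petri_dishes: Two stacked cream petri dishes, 59 mm across, 31 mm high, loose on the viewer's glass under the cover. Origin under the centre.
- pipette_cream: Cream pipette lying on the bench, 254 x 60 x 29 mm; it does not move.
- marker_black: Marker with black cap, 138 x 15 x 15 mm, lying. Bystander.
- pen_blue: Blue and white pen, 142 x 10 x 11 mm, lying. Bystander.
- forceps: Steel forceps, 125 x 13 x 10 mm, lying. Bystander.
- timer: White digital timer, 66 x 62 x 18 mm. Bystander.
- vial_clear: Clear vial with blue cap, 26 mm across, 50 mm high. Bystander.
- vial_red: Brown vial with red cap, 20 mm across, 36 mm high. Bystander.

How it is judged:
By the outcome, as a careful person would: the job done as asked, in the order asked, and still so for the second after the job is handed in, with the robot touching nothing.
It also fails if it takes over 51 s, if anything falls off the work surface, if the arm or the gripper's body presses on something with over 40 N, if the wrist force passes 120 N, or if a joint passes its speed limit or range.

## Working session

There is one attempt and no reset: what is moved stays moved. The work goes in short steps, Python scripts to look and compute and a tool call to move; the robot and the scene stay as the last step left them, time stands still between calls to the robot, and variables do not carry over. Pictures are saved under pics/ and viewed, at most 10 in all, crops included, and the job is handed in when it is done.

Besides the shell and the picture viewer there is one more tool, called after "Emit:" as name(argument=value, ...), one argument or row to a line, values as JSON. play_rows: Moves the arm, as the interface text tells. Its arguments: {"type":"object","properties":{"commands":{"type":"array","items":{"type":"array"}},"newtons":{"type":"number"}},"required":["commands"]}

```bash
mkdir -p pics; python3 - <<'E'
from bench import status, imaging
import cv2,numpy as np
s=status.read_state()
print(s['t'],s['position'],s['tcp_rot'],s['width'])
for n in("scene","side"):
    cv2.imwrite(f'pics/{n}0.png',imaging.snapshot(n)); i=imaging.camera_info(n); print(n,i)
E
```

```text
0.0 [ 0.252101   -0.54407532  0.21603441] [-3.14027615e+00 -2.66250314e-04  4.33741877e-01] 0.0853740120830137
scene {'fovy': 45.68759143808972, 'cx': 318.09077702342495, 'cy': 240.87807442844831, 'R': array([[-0.63928464, -0.76892861,  0.00799642],
       [-0.58538972,  0.47989534, -0.65346716],
       [ 0.49863215, -0.42243255, -0.75691263]]), 't': array([0.38525169, 0.43295979, 1.19436807])}
side {'fovy': 52.326054374006446, 'cx': 321.93515921038534, 'cy': 242.77318710905857, 'R': array([[-0.92085996, -0.38906903,  0.02534192],
       [-0.22215742,  0.4701734 , -0.85415634],
       [ 0.32041069, -0.79218828, -0.51939843]]), 't': array([0.54406041, 0.24898314, 0.8824226 ])}
```

View pics/scene0.png

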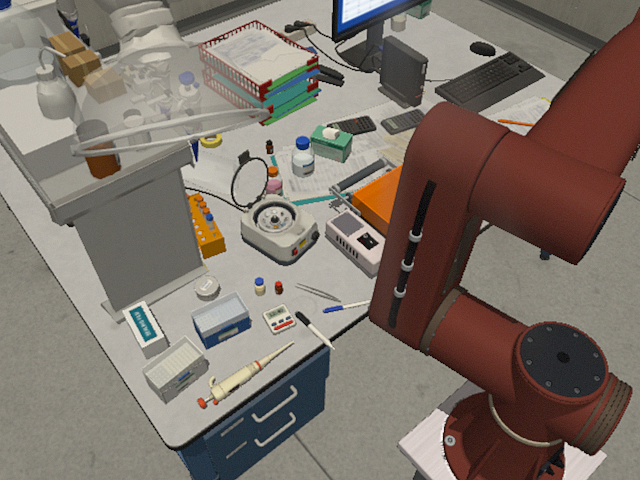

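View pics/side0.png

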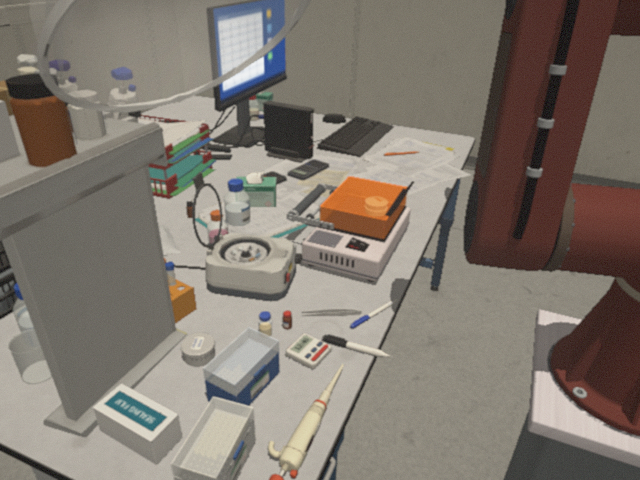

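The scene view shows the viewer partly hidden by the arm near (360,230). The side view shows it whole: cover at (365,205), lip at (398,200), control strip at (350,245). I'll enlarge both.

```bash
python3 - <<'E'
import cv2,numpy as np
a=cv2.imread('pics/side0.png')[165:285,280:420]; b=cv2.imread('pics/scene0.png')[150:285,315:415]
a=cv2.resize(a,None,fx=5,fy=5,interpolation=cv2.INTER_CUBIC)
cv2.imwrite('pics/a1.png',a)
b=cv2.resize(b,None,fx=4.4,fy=4.4,interpolation=cv2.INTER_CUBIC); cv2.imwrite('pics/b1.png',b)
E
```

```text
(no output)
```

View pics/a1.png

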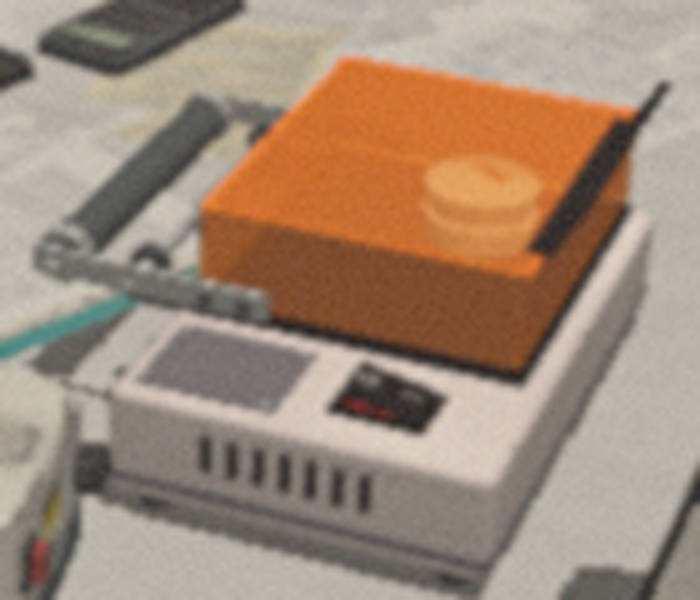

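View pics/b1.png

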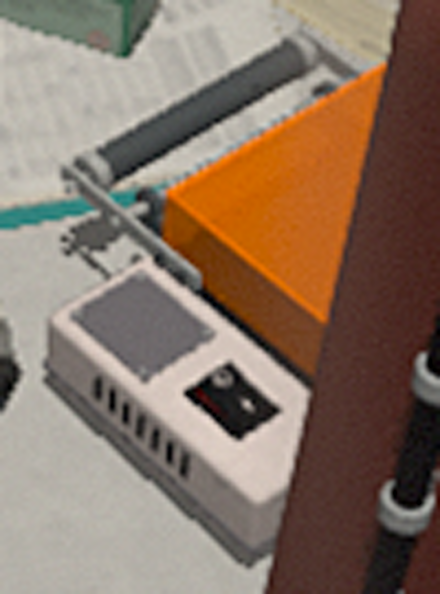

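Side crop: cover top corners at crop pixels (543,275), (203,210), (345,60) and (635,110), and the housing's front-left top corner at (497,483). The rocker is at (390,398) with its ring at (370,375). In the scene crop the ring is at (222,377).

```bash
cat > h.py <<'E'
import numpy as np
from bench import imaging
def ray(n,u,v,i=None):
    i=i or imaging.camera_info(n); f=240/np.tan(np.radians(i['fovy']/2))
    d=i['R'].T@np.array([(u-i['cx'])/f,(v-i['cy'])/f,1]); return -i['R'].T@i['t'],d
def onz(n,u,v,z,i=None):
    c,d=ray(n,u,v,i); return c+d*(z-c[2])/d[2]
def tri(r1,r2):
    (a,d),(b,e)=r1,r2
    s,*_=np.linalg.lstsq(np.c_[d,-e],b-a,rcond=None); p=a+d*s[0];q=b+e*s[1]
    return (p+q)/2,np.linalg.norm(p-q)
E
python3 - <<'E'
from h import *
np.set_printoptions(precision=4,suppress=True)
S=lambda x,y:(280+x/5-.4,165+y/5-.4); C=lambda x,y:(315+x/4.4-.4,150+y/4.4-.4)
P={}
for k,(x,y,z) in dict(FL=(543,275,.124),RL=(203,210,.124),RR=(345,60,.124),FR=(635,110,.124),hFL=(497,483,.066),hFR=(650,228,.066),hRL=(118,385,.066),rock=(390,398,.077),ring=(370,375,.081)).items():
    P[k]=onz('side',*S(x,y),z); print(k,P[k])
for k,(x,y,z) in dict(RL=(167,195,.124),rock=(235,402,.077),ring=(222,377,.081),hFL=(255,503,.066)).items(): print('sc',k,onz('scene',*C(x,y),z))
for a,b in('FL RL','RR FR','FL FR','RL RR','hFL hFR','hFL hRL'.split() and 'hFL hRL') if 0 else [('FL','RL'),('FR','RR'),('FL','FR'),('RL','RR'),('hFL','hFR'),('hRL','hFL')]:
    d=P[b]-P[a]; print(a,b,np.linalg.norm(d),np.degrees(np.arctan2(d[1],d[0])))
print(tri(ray('side',*S(370,375)),ray('scene',*C(222,377))),tri(ray('side',*S(203,210)),ray('scene',*C(167,195))))
E
```

```text
FL [ 0.5047 -0.179   0.124 ]
RL [ 0.6711 -0.1712  0.124 ]
RR [ 0.6715 -0.3688  0.124 ]
FR [ 0.512  -0.3752  0.124 ]
hFL [ 0.4939 -0.0898  0.066 ]
hFR [ 0.493  -0.3598  0.066 ]
hRL [ 0.6799 -0.0942  0.066 ]
rock [ 0.5553 -0.1203  0.077 ]
ring [ 0.5685 -0.1293  0.081 ]
sc RL [ 0.6709 -0.1741  0.124 ]
sc rock [ 0.5518 -0.1237  0.077 ]
sc ring [ 0.5685 -0.1285  0.081 ]
sc hFL [ 0.4953 -0.0877  0.066 ]
FL RL 0.1666114986060017 2.660530787142659
FR RR 0.15962801098122373 2.3005549753142933
FL FR 0.1963833344311466 -87.8565053622237
RL RR 0.197572479165647 -89.88033578390507
hFL hFR 0.26994531988879344 -90.1822884302785
hRL hFL 0.1860834444245986 178.65447572098773
(array([ 0.568 , -0.1279,  0.0818]), np.float64(4.342633310053931e-05)) (array([ 0.673 , -0.1762,  0.1212]), np.float64(0.00023259174879677113))
```

Yaw is about 1°. The off end of the rocker triangulates to (0.568, -0.128, 0.082), close to the given 81 mm. The groove is near (0.505, -0.273, 0.122) and the hinge near x = 0.705. Next I'll close the jaws, turn the tool and travel above the rocker.

Emit:
play_rows(
  commands=[
    [0,[0,0,-0.012],[0,0,5.9]],
    [0,[0,0,-0.012],[0,0,5.9]],
    [0,[0,0,-0.012],[0,0,5.9]],
    [0,[0,0,-0.012],[0,0,5.9]],
    [0,[0.0204,-0.0254,0],[0,0,0]],
    [0,[0.0204,-0.0254,0],[0,0,0]],
    [0,[0.0204,-0.0254,0],[0,0,0]],
    [0,[0.0204,-0.0254,0],[0,0,0]],
    [0,[0.0204,-0.0254,0],[0,0,0]],
    [0,[0.0204,-0.0254,0],[0,0,0]],
    [0,[0.0204,-0.0254,0],[0,0,0]],
    [0,[0.0204,-0.0254,0],[0,0,0]],
    [0,[0.0204,-0.0254,0],[0,0,0]],
    [0,[0.0204,-0.0254,0],[0,0,0]],
    [0,[0.0204,-0.0254,0],[0,0,0]],
    [0,[0.0204,-0.0254,0],[0,0,0]],
    [0,[0.0204,-0.0254,0],[0,0,0]],
    [0,[0.0204,-0.0254,0],[0,0,0]],
    [0,[0.0204,-0.0254,0],[0,0,0]],
    [0,[0.0204,-0.0254,0],[0,0,0]],
  ],
)

```text
t: 1.77
position: [0.5703, -0.1294, 0.2645]
tcp_rot: [-3.141, 0.0, 0.022]
force: [0.5, -0.4, -0.2]
width: 0.0002
gripper_force: 0.0
```

```bash
python3 - <<'E'
from h import *
from bench import status
import cv2
s=status.read_state(); print(s['t'],s['position'],s['tcp_rot'],s['width'],s['force'],s['q'])
i=imaging.camera_info('wrist'); np.save('w1.npy',i,allow_pickle=True); im=imaging.snapshot('wrist'); cv2.imwrite('pics/w1.png',im); print(i)
f=240/np.tan(np.radians(i['fovy']/2))
for X in([.568,-.128,.081],[.505,-.273,.122]):
    c=i['R']@X+i['t']; print(c[:2]/c[2]*f+[i['cx'],i['cy']])
E
```

```text
1.7667 [ 0.57029056 -0.12940391  0.26446938] [-3.14147497e+00  3.93998034e-04  2.19673857e-02] 0.00017448296322232008 [ 0.54000828 -0.40847924 -0.204094  ] [-4.46564135e-01  7.47909770e-02  1.53257313e-01  1.64966735e+00
 -7.29166201e-05  2.67306117e+00]
{'fovy': 58.98434200099559, 'cx': 320.59554806578, 'cy': 247.3066918468609, 'R': array([[ 0.02241512, -0.99974806, -0.00117772],
       [-0.96465744, -0.02193769,  0.2625924 ],
       [-0.26255208, -0.00474995, -0.96490613]]), 't': array([-0.14166595,  0.50239974,  0.57286569])}
[319.29405268 221.01749   ]
[507.23035892 317.10809144]
```

View pics/w1.png

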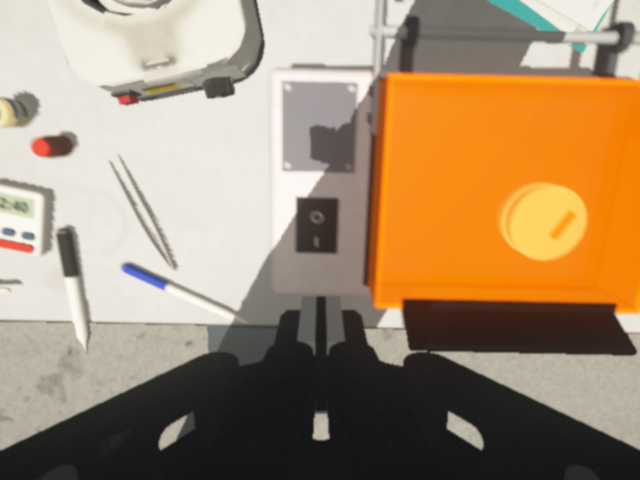

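The wrist view shows the rocker at (317,225) with its ring at (317,217), squarely aligned with the tool. The cover's front edge is at row 305 and the lip spans columns 407–635, below that edge.

```bash
python3 - <<'E'
from h import *
i=np.load('w1.npy',allow_pickle=True).item()
for k,u,v,z in[('ring',317,217,.080),('rock rear',317,198,.081),('rock front',317,252,.074),('coverFL',375,305,.122),('lipL groove',407,303,.122),('lipR groove',617,306,.122),('lipL out',412,350,.156),('lipR out',635,353,.156),('coverRL',386,74,.122)]:
    print(k,onz('',u,v,z,i).round(4))
E
```

```text
ring [ 0.5711 -0.1261  0.08  ]
rock rear [ 0.5868 -0.1257  0.081 ]
rock front [ 0.5397 -0.1266  0.074 ]
coverFL [ 0.5126 -0.1716  0.122 ]
lipL groove [ 0.5148 -0.1957  0.122 ]
lipR groove [ 0.516  -0.3548  0.122 ]
lipL out [ 0.494  -0.1941  0.156 ]
lipR out [ 0.4953 -0.3486  0.156 ]
coverRL [ 0.6758 -0.1696  0.122 ]
```

Emit:
play_rows(
  commands=[
    [0,[0.007,-0.002,0.02],[0,0,0]],
    [0,[0,0,0.025],[0,0,0]],
    [0,[0,0,0.025],[0,0,0]],
    [0,[0,0,0.025],[0,0,0]],
    [0,[0,0,0.025],[0,0,0]],
    [0,[0,0,0.02],[0,0,0]],
    [0,[0,0,0.008],[0,0,0]],
    [0,[0,0,0],[0,0,0]],
  ],
)

```text
t: 2.48
position: [0.5751, -0.1282, 0.1143]
tcp_rot: [-3.14, 0.004, 0.022]
force: [0.4, -0.1, 0.5]
width: -0.0003
gripper_force: 0.0
```

Emit:
play_rows(
  commands=[
    [0,[0,0,0.004],[0,0,0]],
    [0,[0,0,0.004],[0,0,0]],
    [0,[0,0,0.003],[0,0,0]],
    [0,[0,0,0.002],[0,0,0]],
  ],
)

```text
t: 2.82
position: [0.577, -0.1291, 0.1043]
tcp_rot: [3.141, -0.001, 0.022]
force: [0.3, -0.5, -0.6]
width: -0.0003
gripper_force: 0.0
```

Emit:
play_rows(
  commands=[
    [0,[0,0,0.001],[0,0,0]],
    [0,[0,0,0.001],[0,0,0]],
    [0,[0,0,0],[0,0,0]],
  ],
)

```text
t: 3.07
position: [0.5766, -0.1289, 0.1018]
tcp_rot: [3.141, -0.0, 0.022]
force: [-0.3, 0.0, -0.4]
width: -0.0002
gripper_force: 0.0
```

Emit:
play_rows(
  commands=[
    [0,[0,0,0.001],[0,0,0]],
    [0,[0,0,0.001],[0,0,0]],
    [0,[0,0,0],[0,0,0]],
  ],
)

```text
t: 3.32
position: [0.5766, -0.1288, 0.0997]
tcp_rot: [3.142, 0.0, 0.022]
force: [0.4, -0.9, -0.1]
width: 0.0
gripper_force: 0.0
```

Emit:
play_rows(
  commands=[
    [0,[0,0,0.001],[0,0,0]],
    [0,[0,0,0.001],[0,0,0]],
  ],
)

```text
t: 3.48
position: [0.5766, -0.1289, 0.0978]
tcp_rot: [3.141, -0.0, 0.022]
force: [0.2, 1.2, -0.3]
width: -0.0
gripper_force: 0.0
```

Emit:
play_rows(
  commands=[
    [0,[0,0,0.001],[0,0,0]],
    [0,[0,0,0.0005],[0,0,0]],
  ],
)

```text
t: 3.65
position: [0.5765, -0.1288, 0.0961]
tcp_rot: [-3.142, 0.0, 0.022]
force: [0.4, 0.7, 0.3]
width: 0.0004
gripper_force: 0.0
```

Emit:
play_rows(
  commands=[
    [0,[0,0,0.001],[0,0,0]],
    [0,[0,0,0.0],[0,0,0]],
  ],
)

```text
t: 3.82
position: [0.5765, -0.1288, 0.0951]
tcp_rot: [-3.142, 0.0, 0.022]
force: [0.1, 0.7, 0.3]
width: 0.0001
gripper_force: 0.0
```

```bash
python3 - <<'E'
import cv2,numpy as np
from bench import imaging
a=imaging.snapshot('side')[165:265,300:400]; b=imaging.snapshot('wrist')
a=cv2.resize(a,(400,400),interpolation=cv2.INTER_CUBIC)
b=cv2.resize(b[150:350,220:420],(400,400),interpolation=cv2.INTER_CUBIC)
cv2.imwrite('pics/c1.png',np.hstack([a,b]))
E
```

```text
(no output)
```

View pics/c1.png

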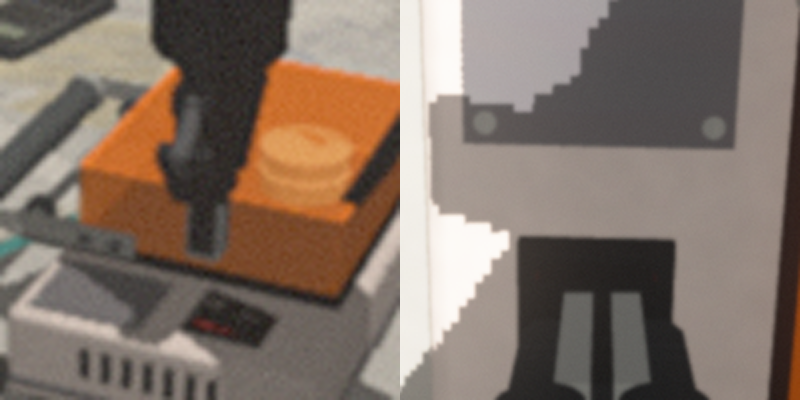

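The left half shows the fingertip at (207,258) still above the rocker at (230,310). The right half shows the rocker's rear edge still clear ahead of the fingers. I'll work out the gap.

```bash
python3 - <<'E'
from h import *
c,d=ray('side',300+207/4-.4,165+258/4-.4)
for k,v in((1,-.129),(0,.5766)): print(c+d*(v-c[k])/d[k])
c,d=ray('wrist',220+604/2-200,150+292/2)
for k,v in((0,.5766),(0,.585)): print(c+d*(v-c[k])/d[k])
E
```

```text
[ 0.57548269 -0.129       0.10728873]
[ 0.5766     -0.13241465  0.10525353]
[ 0.5766     -0.12925574  0.08137367]
[ 0.585      -0.12901467  0.10243956]
```

```bash
python3 - <<'E'
from h import *
from bench import status
i=np.load('w1.npy',allow_pickle=True).item()
c,d=ray('',321,298,i)
for x in (.562,.5703,.578): print(c+d*(x-c[0])/d[0])
s=status.read_state();print(s['position'],s['force'],s['q'])
i=imaging.camera_info('side');f=240/np.tan(np.radians(i['fovy']/2))
for z in(.073,.095,.106):
    X=i['R']@[.5766,-.129,z]+i['t'];p=X[:2]/X[2]*f+[i['cx'],i['cy']];print(z,(p-[300,165])*4)
E
```

```text
[ 0.562      -0.12956721  0.23230209]
[ 0.5703     -0.12938433  0.25281263]
[ 0.578      -0.12921467  0.27184049]
[ 0.57654649 -0.12886888  0.09523474] [0.79944691 0.6005243  0.33270163] [-4.41019183e-01  8.89081712e-02 -1.39511784e-01  1.34242632e+00
 -1.03570071e-04  2.67873139e+00]
0.073 [200.2329574 307.4336355]
0.095 [202.35337416 274.60988187]
0.106 [203.42989054 257.94555947]
```

Emit:
play_rows(
  commands=[
    [0,[0,0,0.0015],[0,0,0]],
    [0,[0,0,0.001],[0,0,0]],
    [0,[0,0,0],[0,0,0]],
  ],
)

```text
t: 4.17
position: [0.5764, -0.1288, 0.0925]
tcp_rot: [-3.141, 0.0, 0.022]
force: [-0.0, -0.1, -0.4]
width: 0.0001
gripper_force: 0.0
```

Emit:
play_rows(
  commands=[
    [0,[0,0,0.0015],[0,0,0]],
    [0,[0,0,0.001],[0,0,0]],
    [0,[0,0,0],[0,0,0]],
  ],
)

```text
t: 4.42
position: [0.5764, -0.1288, 0.09]
tcp_rot: [-3.141, 0.0, 0.022]
force: [-0.2, 0.6, -0.4]
width: -0.0001
gripper_force: 0.0
```

Emit:
play_rows(
  commands=[
    [0,[0,0,0.0015],[0,0,0]],
    [0,[0,0,0.001],[0,0,0]],
    [0,[0,0,0],[0,0,0]],
  ],
)

```text
t: 4.67
position: [0.5765, -0.1288, 0.0875]
tcp_rot: [-3.142, 0.0, 0.022]
force: [-0.8, 0.0, -0.6]
width: 0.0001
gripper_force: 0.0
```

Emit:
play_rows(
  commands=[
    [0,[0,0,0.0015],[0,0,0]],
    [0,[0,0,0.001],[0,0,0]],
    [0,[0,0,0],[0,0,0]],
  ],
)

```text
t: 4.92
position: [0.5764, -0.1288, 0.085]
tcp_rot: [-3.141, 0.0, 0.022]
force: [-0.5, -0.4, -0.5]
width: -0.0001
gripper_force: 0.0
```

Emit:
play_rows(
  commands=[
    [0,[0,0,0.0015],[0,0,0]],
    [0,[0,0,0.001],[0,0,0]],
    [0,[0,0,0],[0,0,0]],
  ],
)

```text
t: 5.17
position: [0.5764, -0.1288, 0.0825]
tcp_rot: [-3.142, 0.0, 0.022]
force: [0.3, 0.0, -0.1]
width: 0.0003
gripper_force: 0.0
```

```bash
python3 - <<'E'
import cv2,numpy as np
from bench import imaging,status
print(status.read_state()['force'],status.read_state()['position'])
a=imaging.snapshot('side')[185:265,310:390]; b=imaging.snapshot('wrist')
a=cv2.resize(a,(400,400),interpolation=cv2.INTER_CUBIC)
b=cv2.resize(b[150:350,220:420],(400,400),interpolation=cv2.INTER_CUBIC)
cv2.imwrite('pics/c2.png',np.hstack([a,b]))
E
```

```text
[ 0.33408538  0.04738437 -0.07244977] [ 0.57644773 -0.1288046   0.08248661]
```

View pics/c2.png

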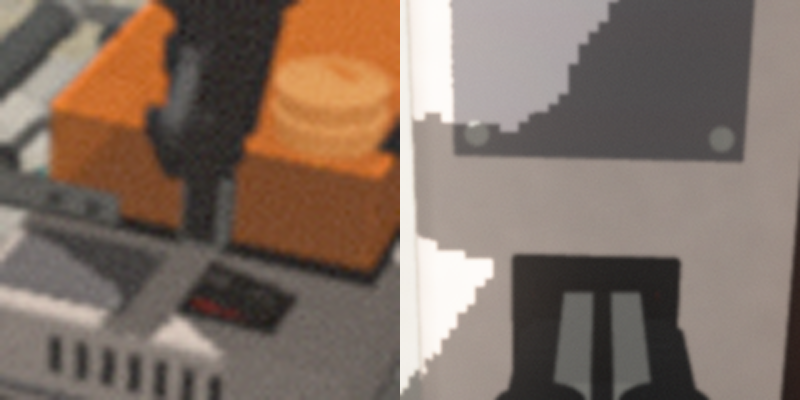

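The tip at (208,242) is still about 1 cm above the rocker, so the real tip stands farther back than stated. I'll keep going down and watch the force.

Emit:
play_rows(
  commands=[
    [0,[0,0,0.0015],[0,0,0]],
    [0,[0,0,0.0015],[0,0,0]],
    [0,[0,0,0],[0,0,0]],
  ],
)

```text
t: 5.52
position: [0.5764, -0.1288, 0.0794]
tcp_rot: [-3.142, 0.0, 0.022]
force: [-1.0, -0.8, -0.2]
width: -0.0003
gripper_force: 0.0
```

Emit:
play_rows(
  commands=[
    [0,[0,0,0.0015],[0,0,0]],
    [0,[0,0,0.001],[0,0,0]],
    [0,[0,0,0],[0,0,0]],
  ],
)

```text
t: 5.77
position: [0.5764, -0.1288, 0.077]
tcp_rot: [-3.142, 0.0, 0.022]
force: [-1.0, 0.4, -0.1]
width: -0.0001
gripper_force: 0.0
```

Emit:
play_rows(
  commands=[
    [0,[0,0,0.0015],[0,0,0]],
    [0,[0,0,0.001],[0,0,0]],
    [0,[0,0,0],[0,0,0]],
  ],
)

```text
t: 6.02
position: [0.5765, -0.1288, 0.0745]
tcp_rot: [-3.142, 0.0, 0.022]
force: [0.1, -1.0, -0.5]
width: 0.0
gripper_force: 0.0
```

Emit:
play_rows(
  commands=[
    [0,[0,0,0.001],[0,0,0]],
    [0,[0,0,0.001],[0,0,0]],
    [0,[0,0,0],[0,0,0]],
  ],
)

```text
t: 6.27
position: [0.5765, -0.1288, 0.0726]
tcp_rot: [-3.142, 0.0, 0.022]
force: [0.6, -0.8, 0.3]
width: 0.0001
gripper_force: 0.0
```

Emit:
play_rows(
  commands=[
    [0,[0,0,0.001],[0,0,0]],
    [0,[0,0,0.001],[0,0,0]],
    [0,[0,0,0],[0,0,0]],
  ],
)

```text
t: 6.52
position: [0.5765, -0.1288, 0.0706]
tcp_rot: [-3.142, 0.0, 0.022]
force: [0.5, -0.4, -0.1]
width: 0.0001
gripper_force: 0.0
```

Emit:
play_rows(
  commands=[
    [0,[0,0,0.001],[0,0,0]],
    [0,[0,0,0.001],[0,0,0]],
    [0,[0,0,0],[0,0,0]],
  ],
)

```text
t: 6.77
position: [0.5765, -0.1288, 0.0685]
tcp_rot: [-3.142, 0.0, 0.022]
force: [0.3, -0.2, 0.1]
width: 0.0001
gripper_force: 0.0
```

```bash
python3 - <<'E'
import cv2,numpy as np
from bench import imaging,status
print(status.read_state()['force'],status.read_state()['position'])
a=imaging.snapshot('side')[185:265,310:390]; b=imaging.snapshot('wrist')
a=cv2.resize(a,(400,400),interpolation=cv2.INTER_CUBIC)
b=cv2.resize(b[150:350,220:420],(400,400),interpolation=cv2.INTER_CUBIC)
cv2.imwrite('pics/c3.png',np.hstack([a,b]))
E
```

```text
[ 0.28141183 -0.22643159  0.12439246] [ 0.57649283 -0.12882411  0.06854175]
```

View pics/c3.png

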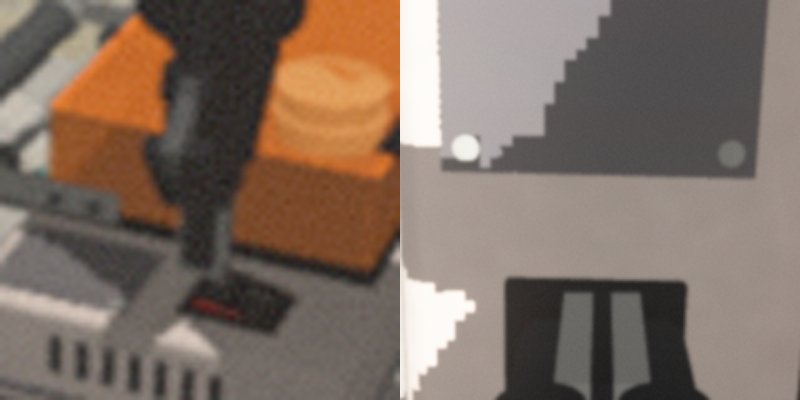

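The tip at (207,278) now appears to be just at the rocker's rear end. I'll press on in small steps.

Emit:
play_rows(
  commands=[
    [0,[0,0,0.001],[0,0,0]],
    [0,[0,0,0.0005],[0,0,0]],
  ],
)

```text
t: 7.03
position: [0.5768, -0.129, 0.0675]
tcp_rot: [3.141, -0.001, 0.022]
force: [-0.2, 0.6, 3.4]
width: -0.0
gripper_force: 1.2
```

Emit:
play_rows(
  commands=[
    [0,[0,0,0.001],[0,0,0]],
    [0,[0,0,0.0005],[0,0,0]],
  ],
)

```text
t: 7.2
position: [0.5772, -0.129, 0.0662]
tcp_rot: [3.141, -0.002, 0.022]
force: [2.0, 0.1, 2.9]
width: 0.0001
gripper_force: 1.5
```

Emit:
play_rows(
  commands=[
    [0,[0,0,0.001],[0,0,0]],
    [0,[0,0,0.0005],[0,0,0]],
  ],
)

```text
t: 7.37
position: [0.577, -0.129, 0.0646]
tcp_rot: [3.141, -0.001, 0.022]
force: [3.1, -0.0, 2.5]
width: 0.0002
gripper_force: 1.8
```

Emit:
play_rows(
  commands=[
    [0,[0,0,0.001],[0,0,0]],
    [0,[0,0,0.0005],[0,0,0]],
  ],
)

```text
t: 7.53
position: [0.5775, -0.1291, 0.0634]
tcp_rot: [3.141, -0.002, 0.022]
force: [4.1, 0.5, 5.0]
width: 0.0002
gripper_force: 2.9
```

Emit:
play_rows(
  commands=[
    [0,[0,0,0.001],[0,0,0]],
    [0,[0,0,0.0005],[0,0,0]],
  ],
)

```text
t: 7.7
position: [0.5779, -0.1291, 0.0622]
tcp_rot: [3.141, -0.003, 0.022]
force: [3.8, 1.3, 9.3]
width: -0.0
gripper_force: 5.1
```

Emit:
play_rows(
  commands=[
    [0,[0,0,0.001],[0,0,0]],
    [0,[0,0,0],[0,0,0]],
  ],
)

```text
t: 7.87
position: [0.578, -0.1292, 0.0622]
tcp_rot: [3.141, -0.003, 0.022]
force: [3.0, 2.3, 13.1]
width: 0.0001
gripper_force: 6.2
```

The rocker gave way at about 3 N and bottomed after about 6 mm at 13 N. The tip is really about 13 mm behind the reported TCP. Next I'll lift, go round to the front and tilt.

Emit:
play_rows(
  commands=[
    [0,[0,0,-0.015],[0,0,0]],
    [0,[0,0,-0.025],[0,0,0]],
    [0,[0,0,-0.03],[0,0,0]],
    [0,[0,0,-0.03],[0,0,0]],
    [0,[0,0,-0.03],[0,0,0]],
    [0,[-0.03,0,0],[0,0,0]],
    [0,[-0.03,0,0],[0,0,0]],
    [0,[-0.03,0,0],[0,0,0]],
    [0,[-0.03,0,0],[0,0,0]],
    [0,[-0.03,0,0],[0,0,0]],
    [0,[0,0.029,0],[0,0,0]],
    [0,[0,0.029,0],[0,0,0]],
    [0,[0,0.029,0],[0,0,0]],
    [0,[0,0.029,0],[0,0,0]],
    [0,[0,0.029,0],[0,0,0]],
    [0,[0,0,0],[0,6,0]],
    [0,[0,0,0],[0,6,0]],
    [0,[0,0,0],[0,6,0]],
    [0,[0,0,0],[0,6,0]],
    [0,[0,0,0],[0,6,0]],
  ],
)

```text
t: 9.53
position: [0.4298, -0.277, 0.19]
tcp_rot: [3.141, -0.528, 0.023]
force: [-0.0, 0.7, 0.8]
width: 0.0
gripper_force: 0.0
```

```bash
python3 - <<'E'
from h import *
from bench import status
import cv2
s=status.read_state(); print(s['t'],s['position'],s['tcp_rot'],s['force'],s['q'])
R=cv2.Rodrigues(np.array([0,0,s['tcp_rot'][2]]))[0]
i=imaging.camera_info('wrist'); np.save('w2.npy',i,allow_pickle=True); b=imaging.snapshot('wrist'); a=imaging.snapshot('side')[165:285,290:410]
cv2.imwrite('pics/d1.png',np.hstack([cv2.resize(a,(400,400),interpolation=cv2.INTER_CUBIC),cv2.resize(b,(400,300))[np.r_[0:300,[299]*100]]]))
E
```

```text
9.5333 [ 0.42975777 -0.27699618  0.19004796] [ 3.14091943 -0.52799985  0.02253124] [-0.03238812  0.74988558  0.76975419] [-1.14448182 -0.69117521 -0.694424    1.3416034   0.48140666  2.0304451 ]
```

View pics/d1.png

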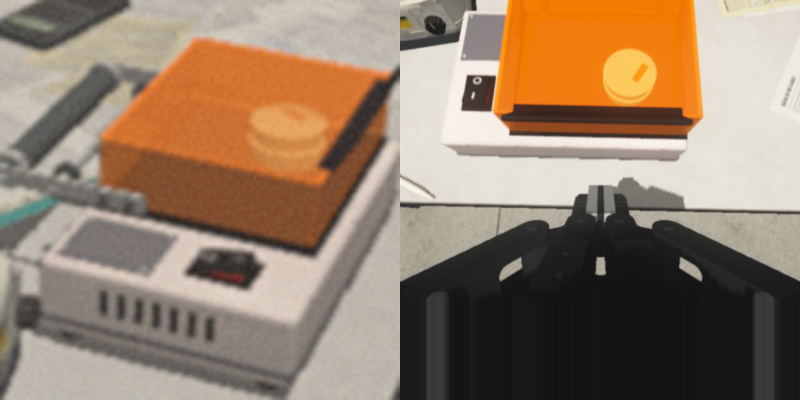

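The side view shows the rocker flipped to off: its front end is up with a red face at (235,278). The wrist view shows the lip centred at column 599, in line with the fingertips at column 600. Now down along the tool axis to just in front of the groove.

Emit:
play_rows(
  commands=[
    [0,[-0.001,0,0.016],[0,0,0]],
    [0,[-0.001,0,0.016],[0,0,0]],
    [0,[-0.001,0,0.016],[0,0,0]],
    [0,[-0.001,0,0.016],[0,0,0]],
    [0,[-0.001,0,0.016],[0,0,0]],
    [0,[0,0,0.014],[0,0,0]],
    [0,[0,0,0],[0,0,0]],
  ],
)

```text
t: 10.22
position: [0.4724, -0.2745, 0.1035]
tcp_rot: [-3.138, -0.519, 0.021]
force: [-0.0, 0.2, -0.3]
width: 0.0004
gripper_force: 0.0
```

Emit:
play_rows(
  commands=[
    [0,[0.005,0,0],[0,0,0]],
    [0,[0.005,0,0],[0,0,0]],
    [0,[0.004,0,0],[0,0,0]],
    [0,[0,0,0],[0,0,0]],
  ],
)

```text
t: 10.55
position: [0.4855, -0.2767, 0.1153]
tcp_rot: [3.139, -0.525, 0.024]
force: [0.6, 0.0, -0.2]
width: -0.0
gripper_force: 0.0
```

```bash
python3 - <<'E'
from h import *
from bench import status
import cv2
s=status.read_state(); print(s['position'],s['tcp_rot'],s['force'],s['q'])
a=imaging.snapshot('side')[165:265,340:440]; b=imaging.snapshot('wrist')[0:400,120:520]
cv2.imwrite('pics/d2.png',np.hstack([cv2.resize(a,(400,400),interpolation=cv2.INTER_CUBIC),b]))
E
```

```text
[ 0.48554243 -0.27665064  0.11533936] [ 3.13903313 -0.52468766  0.0235068 ] [ 0.57049303  0.02704386 -0.17591643] [-1.01467828 -0.55940536 -0.7482409   1.09375947  0.44477309  2.16969622]
```

View pics/d2.png

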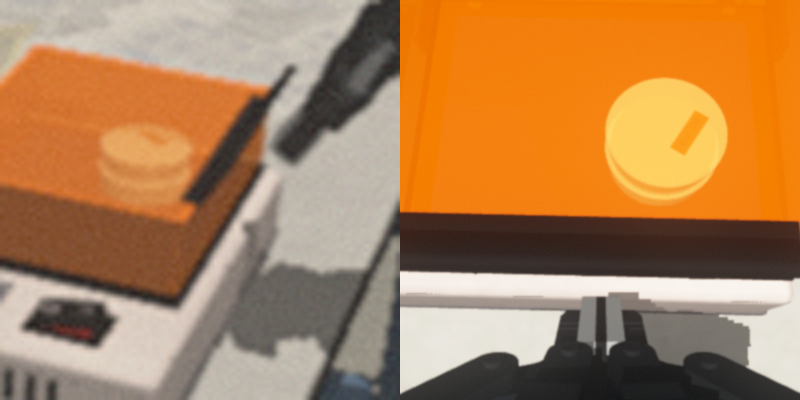

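The side view shows the fingertips at (288,150), just in front of the lip and wall. The wrist view shows the tips at (600,297), in line with the lip's middle. I'll locate the tip with rays.

```bash
python3 - <<'E'
from h import *
P=lambda u,v,y:(lambda c,d:c+d*(y-c[1])/d[1])(*ray('side',340+u/4-.4,165+v/4-.4))
for n,u,v in(('tip low',288,162),('tip high side',275,143),('finger upper edge',300,115)): print(n,P(u,v,-.266).round(4),P(u,v,-.277).round(4))
for n,u,v in(('lip L base',190,203),('lip L out',188,170)): print(n,P(u,v,-.194).round(4))
for n,u,v in(('lip R out',292,67),('lip R base',262,105)): print(n,P(u,v,-.353).round(4))
c,d=ray('wrist',320,297)
for z in(.115,.1266,.135): print((c+d*(z-c[2])/d[2]).round(4))
E
```

```text
tip low [ 0.472  -0.266   0.1286] [ 0.4741 -0.277   0.1231]
tip high side [ 0.4813 -0.266   0.1393] [ 0.4835 -0.277   0.134 ]
finger upper edge [ 0.4687 -0.266   0.1606] [ 0.4707 -0.277   0.1554]
lip L base [ 0.5119 -0.194   0.1261]
lip L out [ 0.5151 -0.194   0.1469]
lip R out [ 0.4939 -0.353   0.1515]
lip R base [ 0.51   -0.353   0.1216]
[ 0.4892 -0.2757  0.115 ]
[ 0.4875 -0.2757  0.1266]
[ 0.4863 -0.2758  0.135 ]
```

Emit:
play_rows(
  commands=[
    [0,[0,0,0.007],[0,0,0]],
    [0,[0,0,0.006],[0,0,0]],
    [0,[0.004,0,0],[0,0,0]],
    [0,[0.003,0,0],[0,0,0]],
    [0,[0,0,0],[0,0,0]],
  ],
)

```text
t: 11.07
position: [0.4976, -0.2756, 0.106]
tcp_rot: [3.141, -0.524, 0.023]
force: [-0.5, 0.5, 0.4]
width: -0.0002
gripper_force: 0.0
```

Emit:
play_rows(
  commands=[
    [0,[0.002,0,0],[0,0,0]],
    [0,[0.001,0,0],[0,0,0]],
  ],
)

```text
t: 11.23
position: [0.5, -0.2757, 0.1075]
tcp_rot: [3.141, -0.524, 0.022]
force: [-0.1, -0.2, -0.4]
width: 0.0002
gripper_force: 0.0
```

Emit:
play_rows(
  commands=[
    [0,[0.002,0,0],[0,0,0]],
    [0,[0.001,0,0],[0,0,0]],
  ],
)

```text
t: 11.4
position: [0.5024, -0.2757, 0.1088]
tcp_rot: [3.141, -0.523, 0.022]
force: [-4.9, -1.2, 0.5]
width: -0.0002
gripper_force: 1.9
```

Contact: the tip is in the groove at about (0.505, 0.125), against an expected (0.510, 0.122). Now I'll compute the arc.

```bash
cat > arc.py <<'E'
import numpy as np
def arc(tcp,til,H,steps,slack=0.0,dtil=0.4,dth=np.radians(1.72)):
    # tcp (x,z), til deg forward; corner follows an arc about H; returns tool-frame rows (dx,dz)
    off=np.array([.010,-.013])
    ax=lambda t:np.array([[np.cos(t),np.sin(t)],[np.sin(t),-np.cos(t)]]) # rows: tool x, tool z in (x,z)
    t=np.radians(til); p=np.array(tcp); c=p+off@ax(t); r=c-H; a=np.arctan2(r[1],-r[0]); R0=np.hypot(*r)
    print('R',R0,'ang',np.degrees(a))
    for k in range(1,steps+1):
        R=R0+slack*min(1,k/6); b=a+dth*k
        t2=np.radians(til-dtil*k); p2=H+R*np.array([-np.cos(b),np.sin(b)])-off@ax(t2)
        d=ax(np.radians(til-dtil*(k-1)))@(p2-p); p=p2
        print(k,(d*1e3).round(1),p.round(3))
E
python3 -c "
from arc import *
arc((.5024,.1088),30,np.array([.708,.075]),40,.002)"
```

```text
R 0.20950791551749104 ang 13.823566816178666
1 [ 4.1 -4.8] [0.504 0.115]
2 [ 4.2 -4.7] [0.505 0.121]
3 [ 4.3 -4.6] [0.506 0.127]
4 [ 4.4 -4.5] [0.508 0.133]
5 [ 4.5 -4.4] [0.51  0.139]
6 [ 4.7 -4.3] [0.512 0.145]
7 [ 5.  -3.9] [0.515 0.151]
8 [ 5.  -3.8] [0.517 0.157]
9 [ 5.1 -3.7] [0.52  0.162]
10 [ 5.2 -3.6] [0.523 0.168]
11 [ 5.3 -3.4] [0.527 0.173]
12 [ 5.4 -3.3] [0.53  0.179]
13 [ 5.4 -3.2] [0.534 0.184]
14 [ 5.5 -3.1] [0.537 0.189]
15 [ 5.6 -2.9] [0.541 0.194]
16 [ 5.6 -2.8] [0.545 0.199]
17 [ 5.7 -2.7] [0.549 0.204]
18 [ 5.8 -2.5] [0.554 0.208]
19 [ 5.8 -2.4] [0.558 0.213]
20 [ 5.9 -2.3] [0.563 0.217]
21 [ 5.9 -2.1] [0.567 0.221]
22 [ 6. -2.] [0.572 0.225]
23 [ 6.  -1.8] [0.577 0.229]
24 [ 6.  -1.7] [0.582 0.233]
25 [ 6.1 -1.6] [0.587 0.236]
26 [ 6.1 -1.4] [0.593 0.24 ]
27 [ 6.1 -1.3] [0.598 0.243]
28 [ 6.2 -1.1] [0.603 0.246]
29 [ 6.2 -1. ] [0.609 0.249]
30 [ 6.2 -0.8] [0.615 0.252]
31 [ 6.2 -0.7] [0.62  0.254]
32 [ 6.2 -0.6] [0.626 0.257]
33 [ 6.2 -0.4] [0.632 0.259]
34 [ 6.3 -0.3] [0.638 0.261]
35 [ 6.3 -0.1] [0.644 0.263]
36 [6.3 0. ] [0.65  0.265]
37 [6.3 0.2] [0.656 0.266]
38 [6.2 0.3] [0.662 0.268]
39 [6.2 0.5] [0.668 0.269]
40 [6.2 0.6] [0.674 0.27 ]
```

Emit:
play_rows(
  commands=[
    [0,[0.002,0,-0.0025],[0,-0.2,0]],
    [0,[0.002,0,-0.0023],[0,-0.2,0]],
    [0,[0.0042,0,-0.0047],[0,-0.4,0]],
    [0,[0.0043,0,-0.0046],[0,-0.4,0]],
    [0,[0.0044,0,-0.0045],[0,-0.4,0]],
  ],
)

```text
t: 11.82
position: [0.5082, -0.2755, 0.1341]
tcp_rot: [3.141, -0.495, 0.022]
force: [0.0, -0.7, -1.4]
width: 0.0002
gripper_force: 0.5
```

Emit:
play_rows(
  commands=[
    [0,[0.0045,0,-0.0044],[0,-0.4,0]],
    [0,[0.0047,0,-0.0043],[0,-0.4,0]],
    [0,[0.005,0,-0.0039],[0,-0.4,0]],
  ],
)

```text
t: 12.07
position: [0.5149, -0.2754, 0.1519]
tcp_rot: [3.141, -0.474, 0.022]
force: [-0.6, -0.7, -0.0]
width: 0.0002
gripper_force: 0.6
```

```bash
cat > om.py <<'E'
import cv2,numpy as np
from bench import imaging,status
def om(im):
    h=cv2.cvtColor(im,cv2.COLOR_BGR2HSV); m=cv2.inRange(h,(5,150,70),(20,255,255))[120:270,280:450]
    n,l,s,c=cv2.connectedComponentsWithStats(m); k=1+s[1:,4].argmax(); return s[k],c[k].round(1)
E
python3 - <<'E'
from om import *
print(om(cv2.imread('pics/side0.png')),om(imaging.snapshot('side')))
s=status.read_state();print(s['force'],s['gripper_force'],s['q'])
E
```

```text
(array([  41,   57,   86,   62, 3417], dtype=int32), array([82.2, 86.6])) (array([  36,   53,   88,   51, 2979], dtype=int32), array([78.7, 77.2]))
[0.190379   0.21368657 0.30701804] 0.5332487518899143 [-0.92838784 -0.4498646  -0.58865846  1.13966903  0.38052447  2.24720143]
```

The cover is rising with little force, so I'll continue.

Emit:
play_rows(
  commands=[
    [0,[0.005,0,-0.0038],[0,-0.4,0]],
    [0,[0.0051,0,-0.0037],[0,-0.4,0]],
    [0,[0.0052,0,-0.0036],[0,-0.4,0]],
    [0,[0.0053,0,-0.0034],[0,-0.4,0]],
    [0,[0.0054,0,-0.0033],[0,-0.4,0]],
    [0,[0.0054,0,-0.0032],[0,-0.4,0]],
    [0,[0.0055,0,-0.0031],[0,-0.4,0]],
    [0,[0.0056,0,-0.0029],[0,-0.4,0]],
  ],
)

```text
t: 12.78
position: [0.5415, -0.2747, 0.1943]
tcp_rot: [3.141, -0.418, 0.022]
force: [-1.0, -0.9, -0.7]
width: 0.0
gripper_force: 0.5
```

Emit:
play_rows(
  commands=[
    [0,[0.0056,0,-0.0028],[0,-0.4,0]],
    [0,[0.0057,0,-0.0027],[0,-0.4,0]],
    [0,[0.0058,0,-0.0025],[0,-0.4,0]],
    [0,[0.0058,0,-0.0024],[0,-0.4,0]],
    [0,[0.0059,0,-0.0023],[0,-0.4,0]],
    [0,[0.0059,0,-0.0021],[0,-0.4,0]],
  ],
)

```text
t: 13.28
position: [0.5677, -0.2741, 0.2214]
tcp_rot: [3.141, -0.376, 0.022]
force: [-1.3, -1.2, 0.1]
width: 0.0001
gripper_force: 0.4
```

```bash
python3 - <<'E'
from om import *
print(om(imaging.snapshot('side')))
s=status.read_state();print(s['position'],s['tcp_rot'],s['force'],s['gripper_force'],s['q'])
from arc import *
p=s['position'];arc((p[0],p[2]),-np.degrees(s['tcp_rot'][1]),np.array([.708,.075]),1)
E
```

```text
(array([  28,   31,   89,   60, 2402], dtype=int32), array([70.6, 62.7]))
[ 0.56860865 -0.27428581  0.22242169] [ 3.14042073 -0.37752416  0.0227435 ] [ 0.12692105 -0.10274585  0.76998547] 0.0 [-0.79691969 -0.22342988 -0.25758022  1.27148972  0.27197084  2.35864467]
R 0.21172254674636878 ang 50.42437841203777
1 [ 6.  -1.9] [0.573 0.226]
```

Emit:
play_rows(
  commands=[
    [0,[0.006,0,-0.002],[0,-0.4,0]],
    [0,[0.006,0,-0.0018],[0,-0.4,0]],
    [0,[0.006,0,-0.0017],[0,-0.4,0]],
    [0,[0.0061,0,-0.0016],[0,-0.4,0]],
    [0,[0.0061,0,-0.0014],[0,-0.4,0]],
    [0,[0.0061,0,-0.0013],[0,-0.4,0]],
    [0,[0.0062,0,-0.0011],[0,-0.4,0]],
    [0,[0.0062,0,-0.001],[0,-0.4,0]],
    [0,[0.0062,0,-0.0008],[0,-0.4,0]],
    [0,[0.0062,0,-0.0007],[0,-0.4,0]],
  ],
)

```text
t: 14.17
position: [0.6205, -0.2729, 0.2543]
tcp_rot: [3.142, -0.307, 0.022]
force: [-0.5, -0.1, 0.7]
width: 0.0002
gripper_force: 0.2
```

```bash
python3 - <<'E'
from om import *
print(om(imaging.snapshot('side')))
s=status.read_state();print(s['position'],s['tcp_rot'],s['force'],s['gripper_force'],s['q'])
E
```

```text
(array([  22,   11,   80,   77, 1861], dtype=int32), array([61.7, 50. ]))
[ 0.6213696  -0.27291457  0.25485586] [ 3.14105623 -0.3075624   0.02249408] [-0.46469955 -0.07371945  0.53163192] 0.0 [-0.70264554 -0.00846024  0.01661053  1.36212069  0.20175121  2.44030301]
```

Emit:
play_rows(
  commands=[
    [0,[0.0062,0,-0.0006],[0,-0.4,0]],
    [0,[0.0062,0,-0.0004],[0,-0.4,0]],
    [0,[0.0063,0,-0.0003],[0,-0.4,0]],
    [0,[0.0063,0,-0.0001],[0,-0.4,0]],
    [0,[0.0063,0,0],[0,-0.4,0]],
    [0,[0.0063,0,0.0002],[0,-0.4,0]],
    [0,[0.0062,0,0.0003],[0,-0.4,0]],
    [0,[0.0062,0,0.0005],[0,-0.4,0]],
    [0,[0.005,0,0.0005],[0,-0.4,0]],
    [0,[0,0,0],[0,0,0]],
  ],
)

```text
t: 15.05
position: [0.6735, -0.2715, 0.2689]
tcp_rot: [-3.141, -0.244, 0.022]
force: [-0.6, 0.0, -0.3]
width: 0.0001
gripper_force: 0.0
```

```bash
python3 - <<'E'
from om import *
for k in range(3): print(om(imaging.snapshot('side')))
s=status.read_state();print(s['position'],s['tcp_rot'],s['force'],s['gripper_force'],s['q'])
E
```

```text
(array([  15,    1,   70,   85, 2656], dtype=int32), array([48.3, 42.7]))
(array([  15,    1,   68,   85, 2692], dtype=int32), array([47. , 42.6]))
(array([  14,    1,   67,   85, 2738], dtype=int32), array([45.6, 42.5]))
[ 0.67262793 -0.27164648  0.26893324] [-3.14130683 -0.24426293  0.02194839] [-0.97683308  0.14750902  0.66977584] 0.0 [-0.62926361  0.20989446  0.28624355  1.45162156  0.14735222  2.50482304]
```

The cover is now tipping back by itself. I'll hold, then withdraw.

Emit:
play_rows(
  commands=[
    [0,[0,0,0],[0,0,0]],
    [0,[-0.008,0,-0.004],[0,0,0]],
    [0,[-0.02,0,-0.008],[0,0,0]],
    [0,[-0.025,0,-0.01],[0,0,0]],
    [0,[-0.025,0,-0.01],[0,0,0]],
    [0,[-0.025,0,-0.01],[0,0,0]],
    [0,[-0.025,0,-0.01],[0,0,0]],
    [0,[-0.025,0,-0.01],[0,0,0]],
    [0,[-0.025,0,-0.01],[0,0,0]],
    [0,[0,0,0],[0,0,0]],
    [0,[0,0,0],[0,0,0]],
    [0,[0,0,0],[0,0,0]],
    [0,[0,0,0],[0,0,0]],
    [0,[0,0,0],[0,0,0]],
    [0,[0,0,0],[0,0,0]],
    [0,[0,0,0],[0,0,0]],
    [0,[0,0,0],[0,0,0]],
    [0,[0,0,0],[0,0,0]],
    [0,[0,0,0],[0,0,0]],
    [0,[0,0,0],[0,0,0]],
  ],
)

```text
t: 16.87
position: [0.4828, -0.2759, 0.2959]
tcp_rot: [3.142, -0.244, 0.022]
force: [0.7, 0.7, -0.3]
width: 0.0
gripper_force: 0.0
```

```bash
python3 - <<'E'
from om import *
for k in range(4): im=imaging.snapshot('side'); print(om(im))
a=cv2.imread('pics/side0.png')
# viewer and dish shift: template match of static patch (housing vents / front-left corner) and rocker
for n,(y,x,h,w) in dict(vents=(245,300,28,60),corner=(240,360,40,30)).items():
    r=cv2.matchTemplate(im,a[y:y+h,x:x+w],cv2.TM_CCOEFF_NORMED); print(n,cv2.minMaxLoc(r)[1::2],(x,y))
h=cv2.cvtColor(im,cv2.COLOR_BGR2HSV); m=cv2.inRange(h,(12,20,150),(30,140,255))[180:235,340:410]
n,l,s,c=cv2.connectedComponentsWithStats(m); print(s[1:][s[1:,4]>40]+[340,180,0,0,0])
s=status.read_state();print(s['t'],s['position'],s['force'])
cv2.imwrite('pics/e1.png',im)
E
```

```text
(array([   0,    0,   54,   87, 3518], dtype=int32), array([24.9, 41.2]))
(array([   0,    0,   54,   87, 3517], dtype=int32), array([24.9, 41.2]))
(array([   0,    0,   54,   87, 3521], dtype=int32), array([24.9, 41.2]))
(array([   0,    0,   54,   87, 3520], dtype=int32), array([24.9, 41.3]))
vents (0.9942598938941956, (300, 245)) (300, 245)
corner (0.9807734489440918, (360, 240)) (360, 240)
[[ 340  180   70   28 1355]
 [ 366  207   21    6   61]]
17.0667 [ 0.48275644 -0.27594315  0.29602971] [0.16424955 0.12590246 1.01421147]
```

The cover is at rest on its stop, the viewer hasn't moved, and the arm is clear.

```bash
python3 -c "
from bench import manip
print(manip.job_done())"
```

```text
the job is handed in; nothing more can be done
None
```

I pressed the lamp rocker to off with the cover still shut, then pushed the cover steadily past its balance point; it tipped back and now rests open by itself, the viewer has not shifted, the arm is clear, and the job is handed in at about 17 s.

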